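# Push the board tray home and lock it with the slot driver

### The arm

A 6-joint arm with a two-finger parallel gripper is mounted at the origin on a cart in front of the work surface, level with it; the furniture and walls round the work are solid. World frame = base frame: x ahead of the robot, y to its left, z up, the work surface at z = 0. Lengths are in m, angles in rad, forces in N, time in s.
With the tool pointing down it reaches from about 0.375 to 0.925 m from the base axis. Payload 5.7 kg.
Tool frame: the origin (TCP) lies midway between the tips of the shut fingers; the grasp point (between the pads) lies 19 mm behind it; z points along the fingers, y is the line along which they close (so a half turn about z gives the same grasp; the last joint's range is limited). The gripper opens to 88 mm and grips with 3 to 60 N. Pads are 20 mm wide; open, the fingers measure 115 mm over their backs; the gripper's body (75 mm by 178 mm) begins 61 mm behind the grasp point.
Start: joints at [1.035, 0.359, 1.51, -0, 1.272, -0.115], TCP at [0.245, 0.548, 0.223] pointing down, gripper open.
Joint ranges: [-2.97, 2.97], [-1.01, 2.36], [0.21, 2.38], [-0.96, 4.11], [0.2, 2.71], [-2.98, 2.98]. Speed limits (rad/s): [2.39, 2.39, 3.14, 3.14, 3.14, 3.14].

### API

Orientations are given as [roll, pitch, yaw] about the fixed x, y, z axes, in that order (R = Rz(yaw) Ry(pitch) Rx(roll)).
In Python, from cell import robot gives the robot as it stands.
- The arm moves only by the tool drive_tool, never from a script. Its argument "rows" is a list that holds one entry, the list of rows, each a list of 5 numbers: the opening, from 0 (shut) to 1 (fully open), then the shift along the tool's x, y, z in m, then the turn about the tool's z in rad. A call has 1 to 20 rows; each row is the pose to reach, as a shift and turn from the pose commanded when the call began, along the tool's axes at that moment; what a row does not reach only later rows make up. A row lasts 1/8 s, in which the tool goes at most 62.5 mm and 10.7 degrees, less where a joint would pass 70% of its speed; a pose out of reach is approached as far as the arm can. A call with a gripper value outside its range is refused whole. The fingers move at their own pace and stop on an object; the grip force is fixed at half the most. Time passes only in rows, so rows that repeat a pose let the fingers close. It gives the time, the measured TCP pose, the force, the opening and the grip force at its end, in the units of the state.
- robot.get_state(): the state, without advancing time (a new reading comes with each control period).
- robot.read_camera(name): name is "scene" or "top" or "wrist"; returns (picture, depth): 384x512x3 uint8, red, green, blue; 384x512 float32, m along the optical axis (not along the pixel's ray), 0 where there is no reading.
- robot.calibration(name): a dict with "intrinsics" (3x3 intrinsics, pixels), "eye" and "orientation" of the camera in the world. Camera axes: x right, y down, z forward; pixel columns grow to the right and rows downward; lengths in m; the calibration is good to about 2 mm. The wrist camera is an equidistant fisheye: a pixel r from the principal point sees the ray r / f radians off the axis. A picture is of the moment at which its call begins: read the wrist's pose just before it. calibration takes no time and is no camera call; for the wrist camera it gives the pose at the moment of the call.
- robot.sign_off(): hands the job in; it is judged then, once.
The state is a dict: "clock": time; "q": joint angles; "qvel": joint speeds; "effort": joint torques, N m; "tool_pos": TCP position; "ee_rot": TCP orientation; "ft_force": force on the tool from outside, world axes, zero at the start; "torque": the same for the moment, N m; "width": opening from 0.0 (shut) to 1.0 (fully open); "finger_force": force on a finger pad.
Only numpy, scipy, OpenCV 4.12 (cv2) and the standard library are available. Lean on these libraries where they do the work, as an engineer would, in place of code of your own. Each camera call takes 0.05 s, during which the arm holds its last target. There are 200 camera calls.

### The job

Push the tray with the circuit board fully home into its carrier. Then take the slot driver from its wooden block, set its blade in the slotted lock, and turn the lock clockwise as far as it goes, so that its bar lies behind the tray's upright rib. Turn the lock only with the driver, lightly and without forcing it against its stop; finally stand the driver back in its block and leave the other things where they are.

Things in the scene. Friction and masses are not known exactly. Their poses are not given: they have to be found in the camera images.
- carrier: Grey base plate 180 x 156 x 10 mm, fixed to the bench, with a sliding tray on one half and a slotted lock on the other. Origin: centre of its underside; x: the way the tray is pushed home (roughly world -y), z up. Lock's axis at (20, -40) mm, tray's centre line at y = +32 mm. Top heights: lock head 60 mm, tray's rib 58, tray's front plate 52, board 38.
- tray (a joint): Position of the tray along the carrier's x, in m: 0 is fully home (against the end stop), negative is drawn out (-0.06 is 60 mm out; -0.08 is the outer stop). Slides with about 3 N of friction and stays where it is left.
- tray_front (a point): Centre of the outer face of the tray's front plate, the face to push. The plate is 76 mm wide (carrier's y) and reaches from 12 to 52 mm above the bench; this point is 32 mm above the bench. It moves with the tray; axes as the carrier's (push along +x).
- lock_head: The lock: round steel head 44 mm in diameter, top 60 mm above the bench, with a bar (14 mm wide, 6 mm thick, reaching 55 mm from the axis) in line with the slot. Origin on its axis, 46 mm above the bench; this pose does not show the turning. The head is sprung: it gives up to 4 mm downward, 2 N at first, 5 N at the bottom.
- lock (a joint): Angle of the slotted lock, rad: grows as it turns clockwise seen from above. 0: open stop (bar along the carrier's -x); 1.571: closed stop (bar along the carrier's +y, behind the tray's rib). Turns with about 0.1 N m of friction and stays where it is left. The bar cannot pass through the rib of a tray that is not home.
- lock_slot (a point): Centre of the floor of the slot in the lock's head, 52 mm above the bench. The slot runs along this point's x across the whole head, 5.5 mm wide, 8 mm deep, lips chamfered by 1.5 mm. It turns with the lock.
- slot_driver: Slot driver 143 mm long, 0.15 kg, loose, standing blade down in its block. Origin: middle of the blade's lower edge; z up the tool. Blade 24 mm wide (its x), 2.4 mm thick at the edge (its y), 5 mm at 14 mm up; shank 12 mm round; flange 48 mm round at 46 to 51 mm; square black handle 26 x 26 mm, sides parallel to x and y, from 51 to 140 mm up.
- driver_block: Wooden block 74 x 74 x 60 mm, fixed to the bench, with a square hole 32 x 32 mm, 52 mm deep, in the middle of its top. Origin: centre of its underside, z up. The driver hangs in the hole with its flange on the block's top, its origin then 14 mm above the bench; any yaw will do.
- spool: Bystander: small wire spool, 55 x 80 x 34 mm, loose. Origin on its underside.
- flux_tin: Bystander: flat round tin, 52 mm in diameter, 19 mm high, loose. Origin on its underside.
- speaker: Bystander: loudspeaker lying face up, 70 x 70 x 34 mm, loose. Origin on its underside.
Mind the look-alikes: they are no part of the job. Of the things like the slot_driver, leave any that is blue or green; of the rest the larger one is meant.

How it is judged:
By the outcome, as a careful person would: the job done as asked, in the order asked, and still so for the second after the job is handed in, with the robot touching nothing.
It also fails if it takes over 72 s, if anything falls off the work surface, if the arm or the gripper's body presses on something with over 40 N, if the wrist force passes 120 N, or if a joint passes its speed limit or range.

## Working session

There is one attempt and no reset: what is moved stays moved. The work goes in short steps, Python scripts to look and compute and a tool call to move; the robot and the scene stay as the last step left them, time stands still between calls to the robot, and variables do not carry over. Pictures are saved under pics/ and viewed, at most 10 in all, crops included, and the job is handed in when it is done.

Besides the shell and the picture viewer there is one more tool, called in YAML: its name, and indented under it one key for each argument. drive_tool: Moves the arm, as the interface text tells. Its arguments: {"type":"object","properties":{"rows":{"type":"array","items":{"type":"array","items":{"type":"array","items":{"type":"number"}}}}},"required":["rows"]}

```bash
mkdir -p pics; cat > h.py <<'E'
from cell import robot
import numpy as np, cv2
def grab(n,f):
    p,d=robot.read_camera(n); np.savez('pics/'+f+'.npz',p=p,d=d,**robot.calibration(n)); cv2.imwrite('pics/'+f+'.png',p[:,:,::-1]); return p,d
E
python3 - <<'E'
from h import *
for n in('scene','top'):
    grab(n,n+'0'); print(n,robot.calibration(n))
a=np.vstack([cv2.imread('pics/scene0.png'),cv2.imread('pics/top0.png')])
s=robot.get_state(); print(s)
E
```

```text
scene {'intrinsics': array([[381.4096682 ,   0.        , 257.43410586],
       [  0.        , 381.4096682 , 192.21864382],
       [  0.        ,   0.        ,   1.        ]]), 'eye': array([ 0.15422386, -0.60976535,  0.78285436]), 'orientation': array([-2.34422156e+00, -9.71811664e-04, -5.46576436e-01])}
top {'intrinsics': array([[353.52968084,   0.        , 255.75877117],
       [  0.        , 353.52968084, 187.28724395],
       [  0.        ,   0.        ,   1.        ]]), 'eye': array([0.32458233, 0.01437686, 1.08527826]), 'orientation': array([-2.93636781, -0.00338541, -1.50917512])}
{'clock': 0.1, 'q': array([ 1.03492679e+00,  3.59448798e-01,  1.51134948e+00, -2.90482938e-05,
        1.27247319e+00, -1.15122037e-01]), 'qvel': array([ 0.00022184, -0.00313165, -0.00150749,  0.00020852, -0.0009371 ,
       -0.00133827]), 'effort': array([-2.73235528e-04, -5.16355741e+01, -2.71408260e+01,  6.77412702e-02,
        2.76938936e-02, -3.66896666e-05]), 'tool_pos': array([0.24476942, 0.54710998, 0.2218746 ]), 'ee_rot': array([-3.13992176e+00, -1.65274723e-04,  2.72085358e+00]), 'ft_force': array([-0.28882912, -0.72782098, -0.05527653]), 'torque': array([ 0.01910095, -0.0402968 ,  0.00494576]), 'finger_force': 0.0, 'width': 0.9956983724844479}
```

View pics/scene0.png

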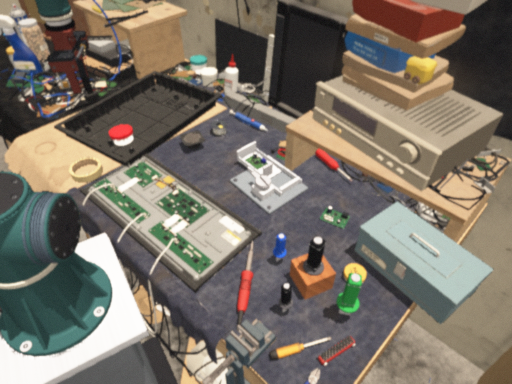

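View pics/top0.png

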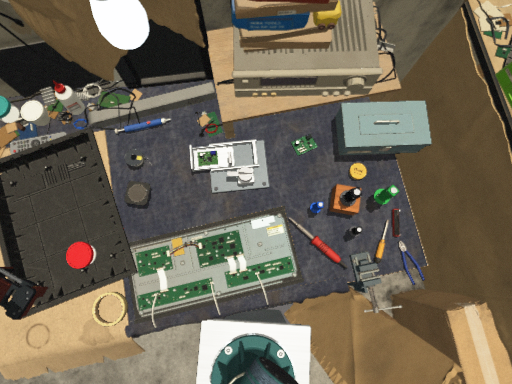

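Scene view: carrier at (268,178). The drivers in it are blue (280,247), black in the wooden block (316,255), small black (286,296) and green (349,292). In the top view they are blue (315,207), black in block (350,195), small black (355,231) and green (387,195). Blue and green are excluded, and of the two black ones the one in the block is larger, so that is the one meant. I'll confirm it in an enlarged crop.

```bash
cat >> h.py <<'E'
from scipy.spatial.transform import Rotation as R
def load(f): return dict(np.load('pics/'+f+'.npz'))
def ray(c,u,v):
    K=c['intrinsics']; d=np.array([(u-K[0,2])/K[0,0],(v-K[1,2])/K[1,1],1.])
    return R.from_euler('xyz',c['orientation']).as_matrix()@d
def onz(c,u,v,z):
    d=ray(c,u,v); return c['eye']+d*(z-c['eye'][2])/d[2]
def dep(c,u,v): return c['eye']+ray(c,u,v)*c['d'][int(v),int(u)]
def tri(c1,p1,c2,p2):
    a,b=ray(c1,*p1),ray(c2,*p2); A=np.c_[a,-b]; t=np.linalg.lstsq(A,c2['eye']-c1['eye'],rcond=None)[0]
    x,y=c1['eye']+a*t[0],c2['eye']+b*t[1]; return (x+y)/2,np.linalg.norm(x-y)
E
python3 - <<'E'
from h import *
t=cv2.imread('pics/top0.png');s=cv2.imread('pics/scene0.png')
f=lambda im,x,y,w,h,k:cv2.resize(im[y:y+h,x:x+w],None,fx=k,fy=k,interpolation=cv2.INTER_CUBIC)
a=np.hstack([f(t,180,130,100,75,4),f(t,300,160,100,75,4)])
b=np.hstack([f(s,220,135,100,75,4),f(s,265,225,100,75,4)])
cv2.imwrite('pics/crop1.png',np.vstack([a,b]))
c=load('top0');c2=load('scene0')
for n,p in dict(handle=(352,194),blk=(338,205),lock=(244,177),tray=(195,158),smallblack=(355,231)).items(): print(n,dep(c,*p).round(3))
print('handle scene',dep(c2,318,240).round(3))
E
```

```text
handle [ 0.516 -0.236  0.154]
blk [ 0.5   -0.22   0.061]
lock [0.567 0.061 0.059]
tray [0.629 0.221 0.016]
smallblack [ 0.424 -0.262  0.09 ]
handle scene [ 0.522 -0.249  0.157]
```

View pics/crop1.png

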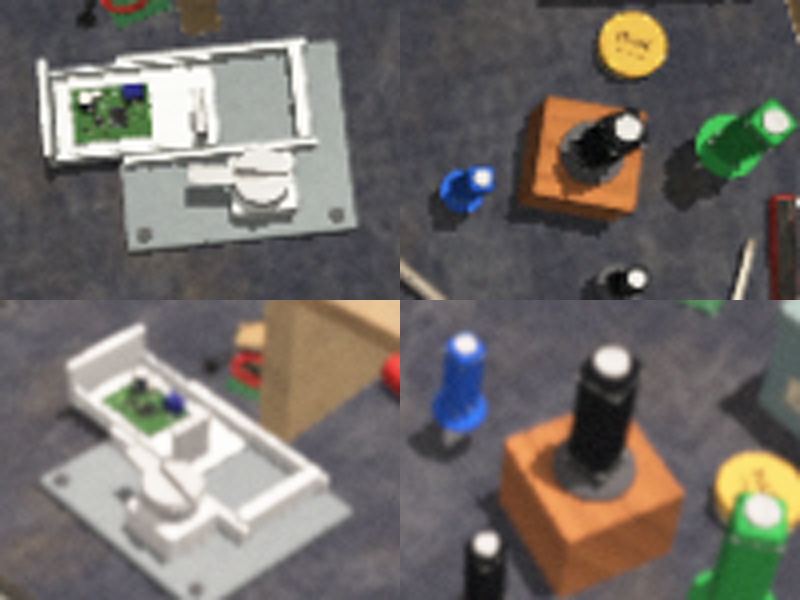

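The crop confirms that the large black driver stands in the orange block and the small black one stands free on the bench. The tray is drawn out towards +y, and the lock bar lies along the carrier's -x (open).

```bash
cat >> h.py <<'E'
def go(x,y,z,yaw=None):
    s=robot.get_state(); r=R.from_euler('xyz',s['ee_rot']); d=r.inv().apply(np.array([x,y,z])-s['tool_pos'])
    t=0 if yaw is None else -((yaw-s['ee_rot'][2]+np.pi)%(2*np.pi)-np.pi)
    print('shift',d.round(4),'turn',round(t,3),'q',s['q'].round(2))
E
python3 - <<'E'
from h import *
go(.60,.22,.28,np.pi/2); print(robot.calibration('wrist'))
E
```

```text
shift [-0.4578 -0.1536 -0.0579] turn 1.15 q [ 1.03  0.36  1.51 -0.    1.27 -0.12]
{'intrinsics': array([[297.31863964,   0.        , 256.40376286],
       [  0.        , 297.31863964, 193.18373767],
       [  0.        ,   0.        ,   1.        ]]), 'eye': array([0.1697466 , 0.58199204, 0.3851164 ]), 'orientation': array([2.84060363e+00, 1.33939161e-03, 1.15010659e+00])}
```

drive_tool:
  rows:
    - [[0,-0.05,-0.02,-0.058,0.15],[0,-0.11,-0.04,-0.058,0.33],[0,-0.17,-0.06,-0.058,0.5],[0,-0.23,-0.08,-0.058,0.67],[0,-0.29,-0.1,-0.058,0.85],[0,-0.35,-0.115,-0.058,1.0],[0,-0.41,-0.13,-0.058,1.15],[0,-0.46,-0.14,-0.058,1.15],[0,-0.49,-0.12,-0.058,1.15],[0,-0.49,-0.12,-0.058,1.15],[0,-0.49,-0.12,-0.058,1.15]]

```text
clock: 1.48
tool_pos: [0.6423, 0.238, 0.2799]
ee_rot: [-3.14, 0.0, 1.571]
ft_force: [-0.4, 0.6, -0.6]
width: 0.005
finger_force: 0.0
```

```bash
python3 - <<'E'
from h import *
grab('wrist','w1'); s=robot.get_state(); print(s['clock'],s['tool_pos'],s['ee_rot'],s['q'])
E
```

```text
1.525 [0.64198071 0.23823496 0.28022304] [-3.13991147e+00  3.52779117e-04  1.57153947e+00] [2.54506551e-01 4.43830771e-01 1.23148793e+00 8.10055464e-05
 1.46798986e+00 2.53755324e-01]
```

View pics/w1.png

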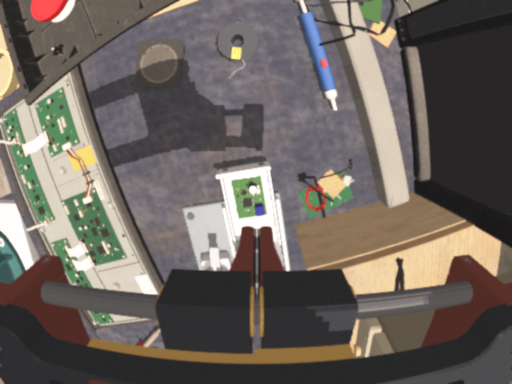

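The wrist view shows the tray's front plate edge near (245,172), the board at (250,197), and the lock partly hidden at (213,258). I overshot slightly in y. I'll get the carrier's axes from the top view.

```bash
python3 - <<'E'
from h import *
c=load('top0')
P=lambda x,y,z:onz(c,180+x/4,130+y/4,z)
k=[P(337,40,.01),P(357,226,.01),P(128,250,.01)]
for p in k:print(p.round(4))
e=(k[1]-k[2]);print('x dir deg',np.degrees(np.arctan2(e[1],e[0])),np.linalg.norm(e))
e=(k[0]-k[1]);print('y dir deg',np.degrees(np.arctan2(e[1],e[0])),np.linalg.norm(e))
for q in[(40,60),(47,160)]: print('front',P(*q,.052).round(4))
print('lock',P(262,178,.06).round(4))
# wrist fisheye front plate
E
```

```text
[0.704  0.0069 0.01  ]
[ 0.5533 -0.0172  0.01  ]
[0.5233 0.1587 0.01  ]
x dir deg -80.32183628579106 0.17844048300269522
y dir deg 9.097386786302708 0.15257950508966367
front [0.6588 0.2331 0.052 ]
front [0.5806 0.22   0.052 ]
lock [0.5748 0.057  0.06  ]
```

```bash
python3 - <<'E'
from h import *
c=load('top0')
for u in range(170,240,10): print(u,[ (dep(c,u,v)*1000).astype(int).tolist() for v in (100,110,120,130,140)])
go(.6176,.2558,.028,1.735)
E
```

```text
170 [[802, 310, 50], [791, 321, 0], [757, 317, -1], [722, 314, 0], [688, 309, 0]]
180 [[805, 279, 49], [792, 288, 2], [758, 285, 0], [724, 281, -1], [690, 278, 0]]
190 [[811, 250, 41], [796, 256, -1], [760, 252, 0], [727, 249, -3], [693, 246, -2]]
200 [[822, 222, 21], [796, 222, 2], [752, 215, 26], [729, 217, -2], [694, 213, -1]]
210 [[834, 193, 1], [800, 190, -1], [763, 187, 2], [729, 184, 1], [696, 181, 0]]
220 [[761, 139, 159], [732, 136, 158], [766, 154, 0], [730, 151, 4], [697, 149, 2]]
230 [[765, 111, 155], [733, 108, 159], [703, 106, 158], [707, 112, 72], [700, 117, 0]]
shift [ 0.0177 -0.0239  0.2523] turn -0.163 q [0.25 0.44 1.23 0.   1.47 0.25]
```

drive_tool:
  rows:
    - [[0,0.023,-0.025,0.03,-0.18],[0,0.023,-0.025,0.06,-0.36],[0,0.023,-0.025,0.09,-0.54],[0,0.023,-0.025,0.12,-0.72],[0,0.023,-0.025,0.14,-0.9],[0,0.023,-0.025,0.15,-1.08],[0,0.023,-0.025,0.16,-1.26],[0,0.023,-0.025,0.17,-1.44],[0,0.023,-0.025,0.18,-1.6],[0,0.023,-0.025,0.19,-1.735],[0,0.023,-0.025,0.21,-1.735],[0,0.023,-0.025,0.23,-1.735],[0,0.023,-0.025,0.246,-1.735],[0,0.023,-0.025,0.248,-1.735],[0,0.023,-0.025,0.248,-1.735]]

```text
clock: 3.4
tool_pos: [0.6185, 0.2609, 0.0325]
ee_rot: [-3.141, -0.0, -2.978]
ft_force: [0.2, 0.2, 0.0]
width: 0.005
finger_force: 0.0
```

drive_tool:
  rows:
    - [[0,0,-0.01,0,0],[0,0,-0.02,0,0],[0,0,-0.027,0,0],[0,0,-0.034,0,0],[0,0,-0.041,0,0],[0,0,-0.048,0,0],[0,0,-0.055,0,0],[0,0,-0.06,0,0],[0,0,-0.064,0,0],[0,0,-0.067,0,0],[0,0,-0.07,0,0],[0,0,-0.07,0,0]]

```text
clock: 4.9
tool_pos: [0.6294, 0.1913, 0.0324]
ee_rot: [-3.141, -0.001, -2.977]
ft_force: [0.3, 0.2, 0.1]
width: 0.01
finger_force: 0.5
```

drive_tool:
  rows:
    - [[0,0,-0.001,0,0],[0,0,-0.002,0,0],[0,0,-0.003,0,0],[0,0,-0.004,0,0],[0,0,-0.005,0,0],[0,0,-0.006,0,0]]

```text
clock: 5.65
tool_pos: [0.6302, 0.1858, 0.0324]
ee_rot: [-3.142, -0.001, -2.977]
ft_force: [-1.4, 2.3, -1.4]
width: 0.005
finger_force: 1.5
```

```bash
python3 - <<'E'
from h import *
grab('top','top1');grab('scene','scene1')
t=cv2.imread('pics/top1.png')[120:220,170:290]; s=cv2.imread('pics/scene1.png')[130:230,210:330]
cv2.imwrite('pics/c2.png',cv2.resize(np.hstack([t,s]),None,fx=3.3,fy=3.3,interpolation=2))
E
```

```text
(no output)
```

View pics/c2.png

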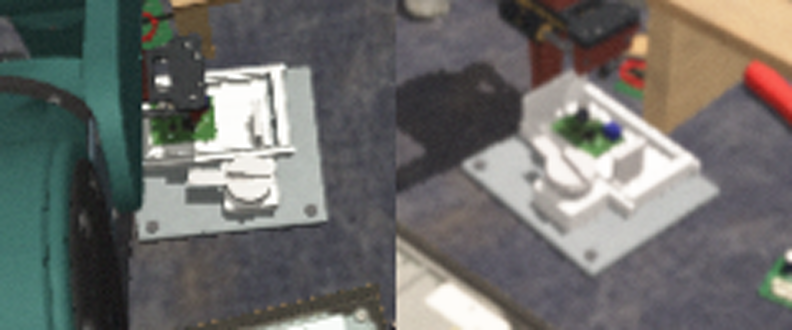

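The fingers at top crop (185,110) are behind the tray front and pushing it. Its rib at (262,125) is nearing the end stop at (280,115), so I keep going gently.

drive_tool:
  rows:
    - [[0,0,-0.001,0,0],[0,0,-0.002,0,0],[0,0,-0.003,0,0],[0,0,-0.004,0,0],[0,0,-0.005,0,0]]

```text
clock: 6.38
tool_pos: [0.6307, 0.1836, 0.0325]
ee_rot: [3.138, -0.001, -2.978]
ft_force: [-3.5, 14.4, -2.0]
width: 0.003
finger_force: 7.4
```

drive_tool:
  rows:
    - [[0,0,-0.001,0,0],[0,0,-0.002,0,0],[0,0,-0.003,0,0],[0,0,-0.003,0,0]]

```text
clock: 6.88
tool_pos: [0.6307, 0.1835, 0.0325]
ee_rot: [3.134, -0.0, -2.979]
ft_force: [-4.8, 21.9, -2.7]
width: 0.008
finger_force: 11.3
```

The tray is home: the force rose to 22 N without any motion. I retreat and go to look at the lock.

drive_tool:
  rows:
    - [[0,0,0.02,0,0],[0,0,0.035,-0.03,0],[0,0,0.035,-0.08,0],[0,0,0.035,-0.13,0],[0,0,0.035,-0.18,0.1],[0,0.01,0.0,-0.22,0.28],[0,0.025,-0.04,-0.22,0.46],[0,0.04,-0.08,-0.22,0.64],[0,0.055,-0.12,-0.22,0.82],[0,0.07,-0.16,-0.22,1.0],[0,0.085,-0.2,-0.22,1.18],[0,0.09,-0.24,-0.22,1.36],[0,0.09,-0.262,-0.22,1.5],[0,0.09,-0.262,-0.22,1.57],[0,0.09,-0.262,-0.22,1.57],[0,0.09,-0.262,-0.22,1.57]]

```text
clock: 8.88
tool_pos: [0.5861, -0.0952, 0.2529]
ee_rot: [3.141, 0.001, 1.737]
ft_force: [0.2, 0.5, -0.8]
width: 0.007
finger_force: 0.0
```

```bash
python3 - <<'E'
from h import *
p,d=grab('wrist','w2'); c=load('w2'); s=robot.get_state(); print(s['clock'],s['tool_pos'],s['ee_rot'],c['eye'],c['orientation'])
# driver yaw cues: depth points of top of handle in scene/top
for f in('top1',):
    c=load(f); print(dep(c,385,110),dep(c,345,145))
i=cv2.imread('pics/w2.png'); cv2.imwrite('pics/c3.png',cv2.resize(i[60:360,100:420],None,fx=2,fy=2,interpolation=2)[:600])
E
```

```text
8.925 [ 0.58612539 -0.09502168  0.25285377] [3.14152192e+00 6.82885146e-04 1.73736840e+00] [ 0.5717013  -0.01326405  0.41598405] [ 2.84068249e+00 -1.47138931e-03  1.66663869e-01]
[ 0.79141064 -0.349023    0.09454801] [ 0.67287522 -0.22962979  0.09668246]
```

View pics/c3.png

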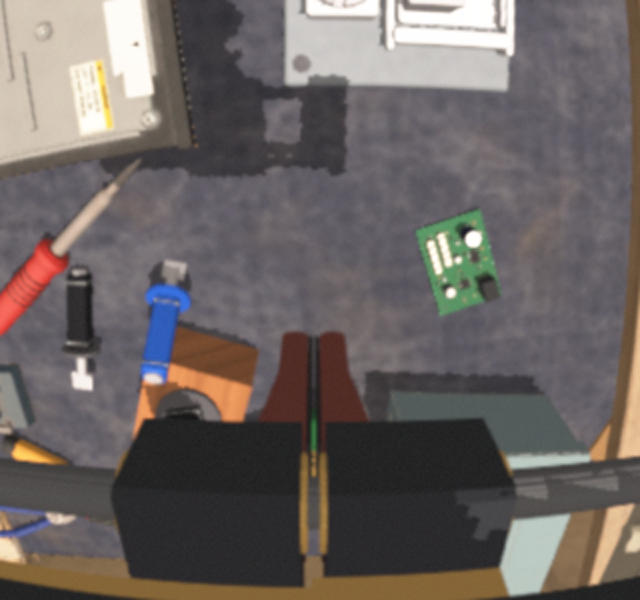

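The crop of w2 shows the block at (200,380), with the driver hidden under the gripper, and the carrier only at the top edge. The camera tilts back towards the fingers, so I move closer and take the lock from two places.

drive_tool:
  rows:
    - [[0,0.03,-0.02,0.02,0],[0,0.065,-0.03,0.05,0],[0,0.065,-0.03,0.05,0],[0,0.065,-0.03,0.05,0]]

```text
clock: 9.43
tool_pos: [0.5468, -0.0361, 0.2034]
ee_rot: [3.14, 0.001, 1.737]
ft_force: [-0.2, -0.8, 0.5]
width: 0.003
finger_force: 0.0
```

```bash
python3 - <<'E'
from h import *
grab('wrist','w3'); print(robot.get_state()['tool_pos'])
E
```

```text
[ 0.54730359 -0.03652947  0.20368523]
```

drive_tool:
  rows:
    - [[0,0.0,0.04,0,0],[0,0,0.08,0,0],[0,0,0.08,0,0],[0,0,0.08,0,0]]

```text
clock: 9.98
tool_pos: [0.6247, -0.0235, 0.2029]
ee_rot: [-3.141, 0.0, 1.735]
ft_force: [0.1, 0.8, -0.6]
width: 0.005
finger_force: 0.0
```

```bash
python3 - <<'E'
from h import *
grab('wrist','w4'); print(robot.get_state()['tool_pos'])
a=[cv2.resize(cv2.imread(f'pics/w{k}.png')[40:240,150:350],None,fx=2,fy=2,interpolation=2) for k in(3,4)]
cv2.imwrite('pics/c4.png',np.hstack(a))
E
```

```text
[ 0.62411634 -0.02333856  0.20283675]
```

View pics/c4.png

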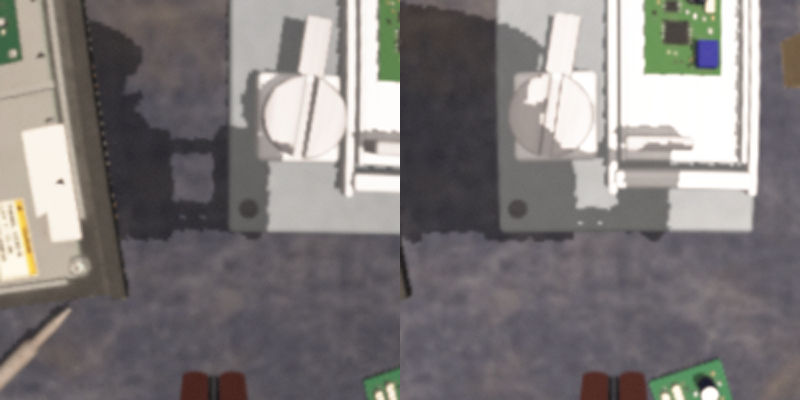

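The lock head is at crop (305,117) on the left and (552,115) on the right. Its bar points up and is turned slightly clockwise from the carrier's -x axis. The tray rib at (660,142) lies against the end with the tray home. Now to measure.

```bash
cat >> h.py <<'E'
def wray(c,u,v):
    K=c['intrinsics']; p=np.array([u-K[0,2],v-K[1,2]])/K[0,0]; r=np.hypot(*p)
    d=np.r_[p/r*np.sin(r),np.cos(r)] if r>0 else np.array([0,0,1.]); return R.from_euler('xyz',c['orientation']).as_matrix()@d
def wonz(c,u,v,z):
    d=wray(c,u,v); return c['eye']+d*(z-c['eye'][2])/d[2]
def wtri(c1,p1,c2,p2):
    a,b=wray(c1,*p1),wray(c2,*p2); t=np.linalg.lstsq(np.c_[a,-b],c2['eye']-c1['eye'],rcond=None)[0]
    x,y=c1['eye']+a*t[0],c2['eye']+b*t[1]; return (x+y)/2,np.linalg.norm(x-y)
E
python3 - <<'E'
from h import *
w=[load('w3'),load('w4')]
F=lambda k,x,y:((x-400*k)/2+150-.25,y/2+40-.25)
for n,a,b in[('disc',(305,117),(552,115)),('slotA',(318,80),(561,74)),('slotB',(299,154),(543,152)),('plate corner',(229,231),(499,231)),('bar tip mid',(318,16),(566,14)),('tray corner',(350,194),(613,192))]:
    r,e=wtri(w[0],F(0,*a),w[1],F(1,*b)); print(n,r.round(4),round(e,4))
d3=wonz(w[0],*F(0,305,117),.06);d4=wonz(w[1],*F(1,552,115),.06);print('disc z60',d3,d4)
for k,(a,b) in enumerate([((318,80),(299,154)),((561,74),(543,152))]):
    A=wonz(w[k],*F(k,*a),.06);B=wonz(w[k],*F(k,*b),.06);e=A-B;print('slot',A,B,np.degrees(np.arctan2(e[1],e[0])))
# automatic slot fit, w3
c=w[0];g=cv2.cvtColor(c['p'],7).astype(float);u0,v0=F(0,305,117);yy,xx=np.mgrid[:384,:512]
m=(np.hypot(xx-u0,yy-v0)<17); th=np.median(g[m])-45; q=m&(g<th); print(q.sum())
pts=np.array([wonz(c,x,y,.06)[:2] for y,x in np.argwhere(q)],np.float32)
l=cv2.fitLine(pts,cv2.DIST_HUBER,0,.01,.01).ravel();print('fit',l,np.degrees(np.arctan2(l[1],l[0])), pts.mean(0))
# plate edge directions at z=.01
for k,a,b in[(0,(229,231),(229,10)),(1,(500,231),(751,229))]:
    A=wonz(w[k],*F(k,*a),.01);B=wonz(w[k],*F(k,*b),.01);e=B-A;print('edge',A,B,np.degrees(np.arctan2(e[1],e[0])),np.linalg.norm(e))
E
```

```text
disc [0.5786 0.0598 0.0615] 0.0011
slotA [0.5806 0.08   0.0686] 0.0026
slotB [0.5778 0.0406 0.0692] 0.0014
plate corner [ 0.5529 -0.0125  0.0199] 0.0013
bar tip mid [0.5767 0.1137 0.0582] 0.0002
tray corner [0.616  0.023  0.0363] 0.0006
disc z60 [0.57890036 0.0593054  0.06      ] [0.57836219 0.0603296  0.06      ]
slot [0.582127   0.07969804 0.06      ] [0.57931833 0.03977523 0.06      ] 85.97573358721536
slot [0.57954126 0.0819495  0.06      ] [0.57670251 0.04077005 0.06      ] 86.05649413643896
101
fit [0.00311394 0.9999952  0.5811669  0.05536708] 89.82158 [0.5809144  0.05890069]
edge [ 0.55360584 -0.01480309  0.01      ] [0.5311391 0.1175076 0.01     ] 99.63706679916179 0.1342045978576818
edge [ 0.55181942 -0.01374918  0.01      ] [0.70385965 0.01305087 0.01      ] 9.996802647291156 0.1543841775684213
```

drive_tool:
  rows:
    - [[0,-0.02,-0.01,-0.05,0],[0,-0.07,-0.03,-0.05,0],[0,-0.12,-0.055,-0.05,0],[0,-0.17,-0.08,-0.05,0],[0,-0.22,-0.105,-0.05,0],[0,-0.27,-0.125,-0.05,0],[0,-0.28,-0.125,-0.05,0],[0,-0.28,-0.125,-0.05,0],[0,-0.28,-0.125,-0.05,0]]

```text
clock: 11.15
tool_pos: [0.5474, -0.318, 0.2527]
ee_rot: [-3.141, -0.001, 1.737]
ft_force: [1.0, 1.9, 1.1]
width: 0.005
finger_force: 0.0
```

```bash
python3 - <<'E'
from h import *
grab('wrist','w5'); print(robot.get_state()['tool_pos'])
E
```

```text
[ 0.54754094 -0.31784206  0.25276966]
```

drive_tool:
  rows:
    - [[0,0.0,-0.04,0,0],[0,0,-0.08,0,0],[0,0,-0.08,0,0],[0,0,-0.08,0,0]]

```text
clock: 11.7
tool_pos: [0.4695, -0.332, 0.2531]
ee_rot: [3.141, 0.001, 1.737]
ft_force: [-0.3, -0.3, 0.1]
width: 0.004
finger_force: 0.0
```

```bash
python3 - <<'E'
from h import *
grab('wrist','w6'); print(robot.get_state()['tool_pos'])
c=load('w3');d=load('w4')
I=lambda k:cv2.imread(f'pics/w{k}.png')
f=lambda im,x,y,n,k:cv2.resize(im[y:y+n,x:x+n],None,fx=k,fy=k,interpolation=2)
A=np.hstack([f(I(5),150,20,150,2),f(I(6),220,20,150,2)]);B=np.hstack([f(I(3),275,42,60,5),f(I(4),200,42,60,5)])
cv2.imwrite('pics/c5.png',np.vstack([A,B]))
E
```

```text
[ 0.46973847 -0.33212739  0.25299249]
```

View pics/c5.png

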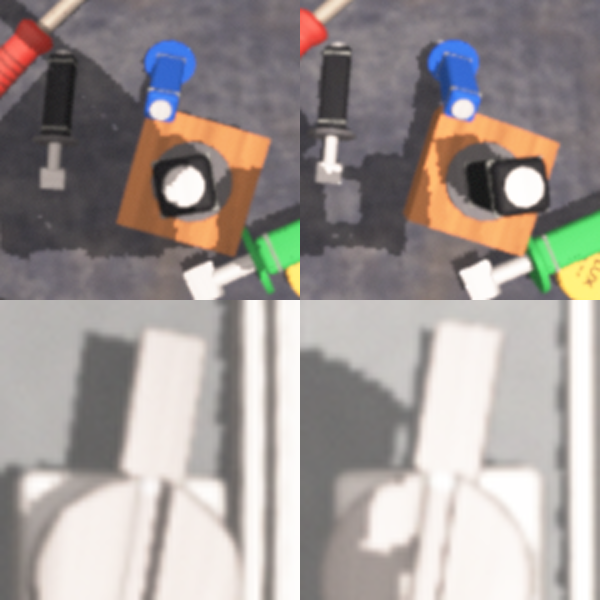

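```bash
python3 - <<'E'
from h import *
grab('top','top2');grab('scene','scene2')
for n in('top','scene'):
  z=[]
  for k in range(3):
    c=load(f'{n}{k}'); M=R.from_euler('xyz',c['orientation']).as_matrix();K=c['intrinsics']
    v,u=np.mgrid[:384,:512]; z.append(c['eye'][2]+c['d']*(np.dstack([(u-K[0,2])/K[0,0],(v-K[1,2])/K[1,1],np.ones_like(u)])@M[2]))
  for nm,(a,b) in (dict(small=(355,231),blue=(317,207),green=(387,193),driver=(352,194)) if n=='top' else dict(small=(286,292),blue=(280,243),green=(349,290),driver=(317,245))).items():
    print(n,nm,[q[b-6:b+7,a-6:a+7].max().round(3) for q in z])
I=lambda k,b:cv2.resize(cv2.imread(f'pics/{k}.png')[b[1]:b[1]+100,b[0]:b[0]+120],None,fx=3,fy=3)
cv2.imwrite('pics/c6.png',np.vstack([np.hstack([I('top1',(290,155)),I('top2',(290,155))]),np.hstack([I('scene1',(255,225)),I('scene2',(255,225))])]))
E
```

```text
top small [np.float64(1.085), np.float64(0.023), np.float64(0.022)]
top blue [np.float64(0.103), np.float64(0.054), np.float64(1.085)]
top green [np.float64(0.147), np.float64(1.085), np.float64(1.085)]
top driver [np.float64(1.085), np.float64(1.085), np.float64(1.085)]
scene small [np.float64(0.783), np.float64(0.783), np.float64(0.021)]
scene blue [np.float64(0.783), np.float64(0.783), np.float64(0.004)]
scene green [np.float64(0.139), np.float64(0.028), np.float64(0.783)]
scene driver [np.float64(0.783), np.float64(0.783), np.float64(0.783)]
```

View pics/c6.png

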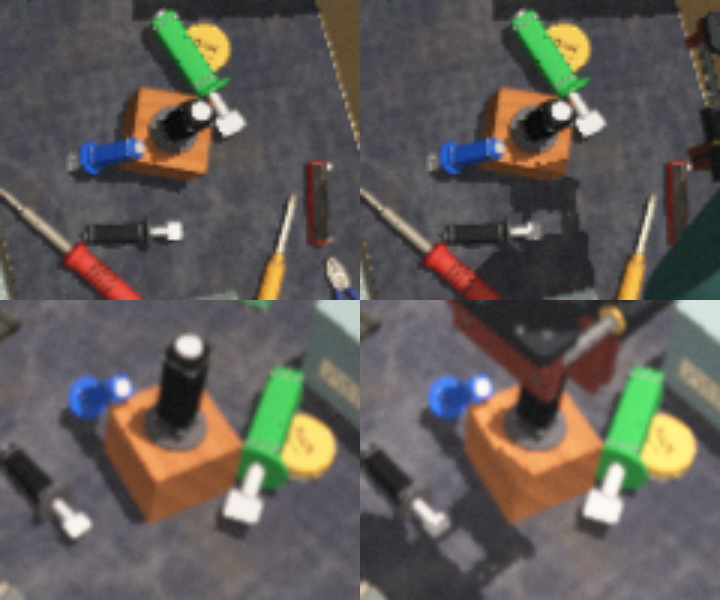

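Both the old (t≈5.7 s) and new pictures show the blue (100,150), small black (130,232) and green (195,70) look-alikes fallen over. They toppled by themselves while the arm was far off. The meant driver still stands in its block at (190,120). I measure its handle's yaw and centre.

```bash
python3 - <<'E'
from h import *
w=[load('w5'),load('w6')]
P=[(150+185/2,20+185/2),(220+225/2,20+187/2)]
cs=[]
for c,(u,v) in zip(w,P):
    g=c['p'].astype(int).max(2); hsv=cv2.cvtColor(c['p'],cv2.COLOR_RGB2HSV)
    yy,xx=np.mgrid[:384,:512]; near=np.hypot(xx-u,yy-v)<14
    m=near&(g>170)&(hsv[...,1]<60); n,l,st,ce=cv2.connectedComponentsWithStats(m.astype(np.uint8)); k=1+np.argmax(st[1:,4]); cs.append(ce[k]); print('cap',ce[k],st[k])
    z=c['d'][int(v),int(u)]; print('depth',z)
r,e=wtri(w[0],cs[0],w[1],cs[1]);print('cap',r,e)
for i,(c,(u,v)) in enumerate(zip(w,cs)):
    # depth-selected handle top: world z via ray
    pts=[];
    for y in range(int(v)-30,int(v)+30):
        for x in range(int(u)-30,int(u)+30):
            d=wray(c,x,y);Rm=R.from_euler('xyz',c['orientation']).as_matrix();ax=Rm[:,2]
            p=c['eye']+d*c['d'][y,x]/(d@ax)
            if .145<p[2]<.165 and c['d'][y,x]>0: pts.append(p)
    pts=np.array(pts);print(len(pts),pts.mean(0));print(cv2.minAreaRect((pts[:,:2]*1000).astype(np.float32)),np.percentile(pts[:,2],[5,50,95]))
    pts=[]
    for y in range(int(v)-40,int(v)+40):
        for x in range(int(u)-40,int(u)+40):
            d=wray(c,x,y);p=c['eye']+d*c['d'][y,x]/(d@ax)
            if .056<p[2]<.066: pts.append(p)
    pts=np.array(pts);print('block',cv2.minAreaRect((pts[:,:2]*1000).astype(np.float32)),np.median(pts[:,2]))
go(*r[:3])
E
```

```text
cap [242.1442953  113.03355705] [232 103  20  20 298]
depth 0.24835755
cap [331.709375 113.134375] [322 103  20  21 320]
depth 0.24892277
cap [ 0.52260534 -0.24591813  0.15567151] 7.971247027120838e-05
882 [ 0.52253798 -0.24528029  0.15518137]
((521.9637451171875, -245.6661834716797), (27.26190757751465, 27.013914108276367), 18.963945388793945) [0.1481081  0.15510783 0.15881036]
block ((522.3598022460938, -245.05215454101562), (74.56536102294922, 74.91366577148438), 83.77373504638672) 0.061191376246264695
837 [ 0.52018272 -0.24599656  0.1550167 ]
((521.4714965820312, -245.87420654296875), (26.710603713989258, 26.83171844482422), 18.489763259887695) [0.14795723 0.15502195 0.15889313]
block ((522.9314575195312, -245.16128540039062), (74.70249938964844, 73.94022369384766), 83.48587036132812) 0.06129805966959684
shift [0.0764 0.0664 0.0971] turn 0 q [-0.74  0.3   1.53  0.    1.32 -0.9 ]
```

drive_tool:
  rows:
    - [[0.65,0.03,0.03,0,-0.08],[0.65,0.07,0.06,0,-0.16],[0.65,0.0765,0.066,0,-0.16],[0.65,0.0765,0.066,0,-0.16],[0.65,0.0765,0.066,0.02,-0.16],[0.65,0.0765,0.066,0.05,-0.16],[0.65,0.0765,0.066,0.08,-0.16],[0.65,0.0765,0.066,0.11,-0.16],[0.65,0.0765,0.066,0.14,-0.16],[0.65,0.0765,0.066,0.153,-0.16],[0.65,0.0765,0.066,0.153,-0.16],[0.65,0.0765,0.066,0.153,-0.16]]

```text
clock: 13.35
tool_pos: [0.5217, -0.2472, 0.1008]
ee_rot: [3.141, 0.002, 1.895]
ft_force: [0.3, -0.6, -0.1]
width: 0.647
finger_force: 0.0
```

drive_tool:
  rows:
    - [[0.1,0,0,0,0],[0.1,0,0,0,0],[0.1,0,0,0,0],[0.1,0,0,0,0],[0.1,0,0,0,0],[0.1,0,0,0,0]]

```text
clock: 14.1
tool_pos: [0.5212, -0.2463, 0.0998]
ee_rot: [3.141, 0.0, 1.896]
ft_force: [0.6, 0.9, 1.9]
width: 0.298
finger_force: 30.0
```

drive_tool:
  rows:
    - [[0.1,0,0,-0.01,0],[0.1,0,0,-0.03,0],[0.1,0,0,-0.06,0],[0.1,0,0,-0.09,0],[0.1,0,0,-0.12,0],[0.1,0,0,-0.15,0],[0.1,0,0,-0.15,0]]

```text
clock: 14.98
tool_pos: [0.5223, -0.2472, 0.2522]
ee_rot: [3.139, 0.004, 1.896]
ft_force: [-0.2, -0.9, -3.0]
width: 0.291
finger_force: 30.0
```

```bash
python3 - <<'E'
from h import *
p,d=grab('scene','s3');c=load('s3');s=robot.get_state();print(s['tool_pos'],s['ee_rot'])
v,u=np.mgrid[:384,:512];M=R.from_euler('xyz',c['orientation']).as_matrix();K=c['intrinsics']
X=c['eye']+(np.dstack([(u-K[0,2])/K[0,0],(v-K[1,2])/K[1,1],np.ones_like(u)])*c['d'][...,None])@M.T
q=X-np.array([.522,-.2465,0]); m=(np.hypot(q[...,0],q[...,1])<.035)&(X[...,2]>.15)&(X[...,2]<.26)
for a in np.arange(.15,.25,.006):
    k=m&(X[...,2]>=a)&(X[...,2]<a+.006)
    if k.sum()<3: continue
    xy=q[k][:,:2]*1000
    f=lambda t:(xy@[np.cos(np.radians(t)),np.sin(np.radians(t))])
    print(round(a,3),k.sum(),'along18.7',np.percentile(f(18.7),[0,10,90,100]).round(),'along108.7',np.percentile(f(108.7),[0,10,90,100]).round(),p[k].mean(0).astype(int))
E
```

```text
[ 0.52125516 -0.24659323  0.25026893] [3.14068098e+00 1.48288635e-03 1.89574426e+00]
0.162 4 along18.7 [-13. -13.   3.   9.] along108.7 [-4. -4. -2. -2.] [119 115 115]
0.168 8 along18.7 [-11. -11.   4.   5.] along108.7 [-5. -5. -4. -3.] [137 130 127]
0.174 9 along18.7 [-13. -12.  -3.   9.] along108.7 [-6. -6. -3. -2.] [140 133 129]
0.18 13 along18.7 [-13. -13.  -4.  -2.] along108.7 [-9. -6. -1.  1.] [148 141 136]
0.186 11 along18.7 [-10.  -8.  -4.  -1.] along108.7 [-8. -8. -2.  1.] [143 136 132]
0.21 91 along18.7 [-25. -23.   4.  15.] along108.7 [-27. -24.  14.  20.] [93 89 89]
0.216 110 along18.7 [-24. -21.   9.  19.] along108.7 [-26. -22.  10.  20.] [102  98  96]
0.222 38 along18.7 [-15. -14.   2.  12.] along108.7 [-16. -16.   7.  10.] [68 66 64]
0.228 35 along18.7 [-16. -14.  -1.   7.] along108.7 [-17. -16.   4.   9.] [46 45 44]
0.234 37 along18.7 [-15. -14.   1.  10.] along108.7 [-16. -16.   4.   7.] [28 28 28]
0.24 21 along18.7 [-16. -14.   4.   7.] along108.7 [-16. -16.  -2.   7.] [33 31 28]
0.246 18 along18.7 [-22. -16.   3.   6.] along108.7 [-16. -16. -12.  -4.] [31 29 27]
```

```bash
python3 - <<'E'
from h import *
w=[load('w3'),load('w4')]
E=[((304.6,47.6),(299.4,77)),((316.4,50),(312.4,76)),((227.6,46.4),(223,76)),((240.4,48),(236,75.6))]
for i,(a,b) in enumerate(E):
    for z in(.05,):
        A=wonz(w[i//2],a[0]-.4,a[1]-.4,z);B=wonz(w[i//2],b[0]-.4,b[1]-.4,z);e=A-B;print(i,A.round(4),B.round(4),np.degrees(np.arctan2(e[1],e[0])).round(1))
# depth-based: points of head top / bar in both
for c in w:
    ax=R.from_euler('xyz',c['orientation']).as_matrix()[:,2];P=[]
    for y in range(20,150):
        for x in range(180,360):
            d=wray(c,x,y);p=c['eye']+d*c['d'][y,x]/(d@ax)
            if np.hypot(p[0]-.578,p[1]-.06)<.065: P.append(p)
    P=np.array(P);rr=np.hypot(P[:,0]-.578,P[:,1]-.06)
    t=P[(P[:,2]>.056)&(P[:,2]<.068)&(rr<.026)];print('head',len(t),cv2.minEnclosingCircle((t[:,:2]*1000).astype(np.float32)),np.median(t[:,2]))
    b=P[(rr>.024)&(rr<.062)&(P[:,2]>.036)&(P[:,2]<.06)&(P[:,1]>.075)&(P[:,0]<.60)];print('bar',len(b),b.mean(0),cv2.minAreaRect((b[:,:2]*1000).astype(np.float32)),np.median(b[:,2]))
    s=P[(rr<.017)&(P[:,2]<.056)];l=cv2.fitLine((s[:,:2]*1000).astype(np.float32),cv2.DIST_HUBER,0,.01,.01).ravel() if len(s)>5 else None;print('slot',len(s),l, None if l is None else np.degrees(np.arctan2(l[1],l[0])))
    # offset of slot line from head centre
z=load('top0');v,u=np.mgrid[:384,:512];K=z['intrinsics'];M=R.from_euler('xyz',z['orientation']).as_matrix()
X=z['eye']+(np.dstack([(u-K[0,2])/K[0,0],(v-K[1,2])/K[1,1],np.ones_like(u)])*z['d'][...,None])@M.T
k=(X[...,2]>.2)&(X[...,0]>.5)&(X[...,1]<.2)&(z['d']>0);print('tall min x',np.percentile(X[k][:,0],[0,1,5]),X[k][np.argmin(X[k][:,0])])
E
```

```text
0 [0.573 0.115 0.05 ] [0.5729 0.082  0.05  ] 89.9
1 [0.5858 0.1152 0.05  ] [0.5864 0.086  0.05  ] 91.1
2 [0.5699 0.1153 0.05  ] [0.5704 0.0828 0.05  ] 90.9
3 [0.5835 0.1154 0.05  ] [0.5838 0.0852 0.05  ] 90.7
head 1192 ((578.9722900390625, 60.145511627197266), 22.436532974243164) 0.06143314115274248
bar 457 [0.57767929 0.09607878 0.05074069] ((574.6513061523438, 95.94352722167969), (43.98011779785156, 38.204410552978516), 5.307547569274902) 0.053267034802119195
slot 155 [ 1.1647990e-02 -9.9993217e-01  5.7933765e+02  6.0165302e+01] -89.332596
head 1194 ((577.5847778320312, 60.253822326660156), 22.110973358154297) 0.06093884963887508
bar 480 [0.577593   0.09599146 0.05008848] ((574.9188232421875, 95.64002990722656), (40.38314437866211, 44.77312469482422), 89.37793731689453) 0.052708142940677216
slot 166 [ 1.3669141e-02 -9.9990660e-01  5.7691980e+02  5.9985180e+01] -89.21679
tall min x [0.57842827 0.58221503 0.59170861] [0.57842827 0.19794891 0.69378421]
```

The held blade runs along the tool's y axis. The slot lies at 90.7° in world, with the lock axis at (0.578, 0.060). Now I carry the driver above the slot.

drive_tool:
  rows:
    - [[0.1,0.02,0.01,0,-0.1],[0.1,0.05,0.03,0,-0.25],[0.1,0.085,0.05,0,-0.4],[0.1,0.12,0.07,0,-0.55],[0.1,0.155,0.09,0,-0.7],[0.1,0.19,0.11,0,-0.85],[0.1,0.225,0.13,0,-1.0],[0.1,0.255,0.145,0,-1.15],[0.1,0.272,0.1525,0,-1.258],[0.1,0.272,0.1525,0.02,-1.258],[0.1,0.272,0.1525,0.05,-1.258],[0.1,0.272,0.1525,0.075,-1.258],[0.1,0.272,0.1525,0.08,-1.258],[0.1,0.272,0.1525,0.08,-1.258],[0.1,0.272,0.1525,0.08,-1.258]]

```text
clock: 16.9
tool_pos: [0.5794, 0.0601, 0.1704]
ee_rot: [-3.141, 0.001, -3.129]
ft_force: [0.1, -1.2, -2.1]
width: 0.296
finger_force: 30.0
```

```bash
python3 - <<'E'
from h import *
P=[]
for i in range(5): s=robot.get_state(); P.append(s['tool_pos']); robot.read_camera('top') if i<4 else 0
print(np.mean(P,0),s['ee_rot'],s['q']); go(.5788,.0602,.138)
c=None;grab('scene','s4');c=load('s4')
v,u=np.mgrid[:384,:512];M=R.from_euler('xyz',c['orientation']).as_matrix();K=c['intrinsics']
X=c['eye']+(np.dstack([(u-K[0,2])/K[0,0],(v-K[1,2])/K[1,1],np.ones_like(u)])*c['d'][...,None])@M.T
k=(np.hypot(X[...,0]-.578,X[...,1]-.06)<.035)
def st(n,lo,hi):
    a=X[k&(X[...,2]>lo)&(X[...,2]<hi)]; print(n,len(a),(np.percentile(a[:,:2],[2,50,98],axis=0)*1000).round().tolist(),a[:,2].min().round(4))
st('blade',.078,.10);st('flange',.125,.137);st('head',.055,.064)
E
```

```text
[0.57935947 0.06006224 0.17053336] [-3.14144605e+00  1.45721726e-03 -3.12940940e+00] [-1.51759706e-02  3.84317502e-01  1.61213458e+00 -1.17212629e-04
  1.14367989e+00 -1.59810697e+00]
shift [0.0005 0.0001 0.0324] turn 0 q [-0.02  0.38  1.61 -0.    1.14 -1.6 ]
blade 21 [[577.0, 46.0], [578.0, 52.0], [582.0, 67.0]] 0.0846
flange 94 [[557.0, 35.0], [570.0, 47.0], [601.0, 78.0]] 0.1288
head 123 [[558.0, 38.0], [574.0, 56.0], [598.0, 75.0]] 0.0551
```

drive_tool:
  rows:
    - [[0.1,0.0007,0,0.01,0],[0.1,0.0007,0,0.02,0],[0.1,0.0007,0,0.023,0],[0.1,0.0007,0,0.025,0],[0.1,0.0007,0,0.027,0],[0.1,0.0007,0,0.028,0],[0.1,0.0007,0,0.029,0],[0.1,0.0007,0,0.029,0]]

```text
clock: 18.15
tool_pos: [0.578, 0.0601, 0.1407]
ee_rot: [-3.141, -0.0, -3.129]
ft_force: [-0.5, -0.0, -1.7]
width: 0.294
finger_force: 30.0
```

drive_tool:
  rows:
    - [[0.1,0,0,0.001,0],[0.1,0,0,0.002,0],[0.1,0,0,0.0025,0],[0.1,0,0,0.003,0],[0.1,0,0,0.003,0]]

```text
clock: 18.77
tool_pos: [0.578, 0.0601, 0.1377]
ee_rot: [-3.141, -0.0, -3.129]
ft_force: [-0.7, -0.2, 0.6]
width: 0.294
finger_force: 30.0
```

drive_tool:
  rows:
    - [[0.1,0,0,0,0.05],[0.1,0,0,0,0.1],[0.1,0,0,0,0.17],[0.1,0,0,0,0.24],[0.1,0,0,0,0.31],[0.1,0,0,0,0.38],[0.1,0,0,0,0.45],[0.1,0,0,0,0.52],[0.1,0,0,0,0.6]]

```text
clock: 19.9
tool_pos: [0.5782, 0.0605, 0.1378]
ee_rot: [3.141, -0.0, 2.551]
ft_force: [0.0, 0.9, -0.7]
width: 0.294
finger_force: 30.0
```

```bash
python3 - <<'E'
from h import *
s=robot.get_state(); print(s['torque'],s['ee_rot'],s['tool_pos'])
E
```

```text
[ 0.34870036 -0.01483201  0.10300428] [ 3.14092538e+00 -1.59586429e-06  2.55139041e+00] [0.57818132 0.06046663 0.13779651]
```

drive_tool:
  rows:
    - [[0.1,0,0,0,0.07],[0.1,0,0,0,0.14],[0.1,0,0,0,0.21],[0.1,0,0,0,0.28],[0.1,0,0,0,0.35],[0.1,0,0,0,0.42],[0.1,0,0,0,0.49],[0.1,0,0,0,0.56],[0.1,0,0,0,0.63],[0.1,0,0,0,0.7],[0.1,0,0,0,0.7]]

```text
clock: 21.28
tool_pos: [0.579, 0.0603, 0.1379]
ee_rot: [3.14, 0.0, 1.854]
ft_force: [1.9, 0.8, -2.0]
width: 0.293
finger_force: 30.0
```

```bash
cat > lk.py <<'E'
from h import *
s=robot.get_state(); print(s['clock'],'torque',s['torque'].round(3),'yaw',s['ee_rot'][2].round(4),s['tool_pos'])
c=(grab('scene','sl'),load('sl'))[1]
v,u=np.mgrid[:384,:512];M=R.from_euler('xyz',c['orientation']).as_matrix();K=c['intrinsics']
X=c['eye']+(np.dstack([(u-K[0,2])/K[0,0],(v-K[1,2])/K[1,1],np.ones_like(u)])*c['d'][...,None])@M.T
q=X[...,:2]-[.578,.06]; r=np.hypot(q[...,0],q[...,1]); k=(r>.026)&(r<.054)&(X[...,2]>.046)&(X[...,2]<.057)
a=np.degrees(np.arctan2(q[...,1],q[...,0]))[k]; print('bar cands',np.histogram(a,np.arange(-60,121,10)))
E
python3 lk.py
```

```text
21.275 torque [ 0.21  -0.533  0.064] yaw 1.8544 [0.57895417 0.06026167 0.13788693]
bar cands (array([ 0,  0,  0,  2, 14,  1,  4, 19, 12,  0,  0,  0,  0,  0,  0,  0,  0,
        0]), array([-60, -50, -40, -30, -20, -10,   0,  10,  20,  30,  40,  50,  60,
        70,  80,  90, 100, 110, 120]))
```

drive_tool:
  rows:
    - [[0.1,0,0,0,0.03],[0.1,0,0,0,0.06],[0.1,0,0,0,0.09],[0.1,0,0,0,0.11],[0.1,0,0,0,0.11]]

```text
clock: 21.95
tool_pos: [0.5789, 0.0602, 0.1379]
ee_rot: [3.14, 0.0, 1.743]
ft_force: [5.0, 1.7, -3.0]
width: 0.295
finger_force: 30.0
```

```bash
python3 lk.py
```

```text
21.95 torque [ 0.357 -1.249  0.039] yaw 1.7429 [0.57891004 0.06017264 0.1379302 ]
bar cands (array([ 0,  0,  0,  1, 16,  3, 15, 14,  6,  0,  0,  0,  0,  0,  0,  0,  0,
        0]), array([-60, -50, -40, -30, -20, -10,   0,  10,  20,  30,  40,  50,  60,
        70,  80,  90, 100, 110, 120]))
```

drive_tool:
  rows:
    - [[0.1,0,0.0007,0,0],[0.1,0,0.0012,0,0.02],[0.1,0,0.0012,0,0.04],[0.1,0,0.0012,0,0.04]]

```text
clock: 22.5
tool_pos: [0.5791, 0.0602, 0.1377]
ee_rot: [-3.141, 0.0, 1.703]
ft_force: [3.7, 1.0, -0.5]
width: 0.293
finger_force: 30.0
```

```bash
python3 lk.py
```

```text
22.5 torque [ 0.11  -0.75   0.024] yaw 1.7034 [0.57911677 0.06017193 0.13772194]
bar cands (array([ 0,  0,  0,  1, 13,  5, 18, 16,  0,  0,  0,  0,  0,  0,  0,  0,  0,
        0]), array([-60, -50, -40, -30, -20, -10,   0,  10,  20,  30,  40,  50,  60,
        70,  80,  90, 100, 110, 120]))
```

drive_tool:
  rows:
    - [[0.1,0,0.0,0,0.02],[0.1,0,0.0,0,0.04],[0.1,0,0,0,0.04]]

```text
clock: 22.92
tool_pos: [0.5792, 0.0602, 0.1377]
ee_rot: [-3.141, 0.0, 1.663]
ft_force: [2.0, 0.1, -0.6]
width: 0.295
finger_force: 30.0
```

```bash
cat >> lk.py <<'E'
b=a[(a>-8)&(a<40)]; print('median',np.median(b),np.percentile(b,[5,95]))
E
python3 lk.py
```

```text
22.925 torque [ 0.042 -0.723  0.097] yaw 1.6635 [0.579183   0.06020101 0.13765294]
bar cands (array([ 0,  0,  0,  0, 14, 11, 14, 15,  0,  0,  0,  0,  0,  0,  0,  0,  0,
        0]), array([-60, -50, -40, -30, -20, -10,   0,  10,  20,  30,  40,  50,  60,
        70,  80,  90, 100, 110, 120]))
median 6.327029859707073 [-4.78494102 17.99418451]
```

drive_tool:
  rows:
    - [[0.1,0,0.0,0,0.015],[0.1,0,0.0,0,0.03],[0.1,0,0,0,0.03]]

```text
clock: 23.35
tool_pos: [0.5792, 0.0602, 0.1376]
ee_rot: [-3.142, 0.0, 1.634]
ft_force: [3.0, -0.1, -0.5]
width: 0.298
finger_force: 30.0
```

```bash
python3 lk.py
```

```text
23.35 torque [ 0.001 -0.754  0.116] yaw 1.6336 [0.57921297 0.06021789 0.13762026]
bar cands (array([ 0,  0,  0,  0, 14, 10, 15,  9,  1,  0,  0,  0,  0,  0,  0,  0,  0,
        0]), array([-60, -50, -40, -30, -20, -10,   0,  10,  20,  30,  40,  50,  60,
        70,  80,  90, 100, 110, 120]))
median 6.927957230746944 [-7.26314589 15.90361806]
```

drive_tool:
  rows:
    - [[0.1,0,0.0,0,0.015],[0.1,0,0.0,0,0.03],[0.1,0,0,0,0.03]]

```text
clock: 23.78
tool_pos: [0.5792, 0.0602, 0.1377]
ee_rot: [3.142, 0.0, 1.604]
ft_force: [4.1, -0.1, -1.2]
width: 0.296
finger_force: 30.0
```

```bash
python3 lk.py
```

```text
23.775 torque [-0.117 -0.812  0.048] yaw 1.6036 [0.57923054 0.06022121 0.13767602]
bar cands (array([ 0,  0,  0,  0, 16, 13, 16,  6,  0,  0,  0,  0,  0,  0,  0,  0,  0,
        0]), array([-60, -50, -40, -30, -20, -10,   0,  10,  20,  30,  40,  50,  60,
        70,  80,  90, 100, 110, 120]))
median 2.928856569217417 [-6.35507773 13.92649425]
```

drive_tool:
  rows:
    - [[0.1,0,0.0,0,0.01],[0.1,0,0.0,0,0.02],[0.1,0,0,0,0.02]]

```text
clock: 24.2
tool_pos: [0.5793, 0.0602, 0.1377]
ee_rot: [3.142, 0.0, 1.584]
ft_force: [3.6, -0.2, -0.5]
width: 0.293
finger_force: 30.0
```

```bash
python3 lk.py|grep -v cands
```

```text
24.2 torque [-0.253 -0.828  0.239] yaw 1.5838 [0.57926322 0.0602178  0.13769082]
        0]), array([-60, -50, -40, -30, -20, -10,   0,  10,  20,  30,  40,  50,  60,
        70,  80,  90, 100, 110, 120]))
median 2.6181078367130954 [-6.28772731 13.07602628]
```

drive_tool:
  rows:
    - [[0.1,0,0.0,0,0.01],[0.1,0,0.0,0,0.02],[0.1,0,0,0,0.02]]

```text
clock: 24.62
tool_pos: [0.5793, 0.0603, 0.1377]
ee_rot: [3.141, 0.0, 1.564]
ft_force: [3.5, -1.3, -1.4]
width: 0.296
finger_force: 30.0
```

```bash
python3 lk.py|grep -v cands
```

```text
24.625 torque [-0.367 -0.88   0.307] yaw 1.5638 [0.57928261 0.06025124 0.13769221]
        0]), array([-60, -50, -40, -30, -20, -10,   0,  10,  20,  30,  40,  50,  60,
        70,  80,  90, 100, 110, 120]))
median 4.980944134399341 [-6.50271771 14.71798653]
```

The torque rose from 0.1 to 0.3 N m and the bar stopped moving, so the lock is at its closed stop. I back the blade off within the slot's play and lift.

drive_tool:
  rows:
    - [[0.1,0,0,0,-0.03],[0.1,0,0,0,-0.07],[0.1,0,0,0,-0.09],[0.1,0,0,0,-0.09],[0.1,0,0,-0.005,-0.09],[0.1,0,0,-0.01,-0.09],[0.1,0,0,-0.02,-0.09],[0.1,0,0,-0.05,-0.09],[0.1,0,0,-0.08,-0.09],[0.1,0,0,-0.11,-0.09],[0.1,0,0,-0.11,-0.09]]

```text
clock: 26.05
tool_pos: [0.581, 0.0604, 0.2505]
ee_rot: [3.136, 0.0, 1.654]
ft_force: [-0.3, 0.1, -2.1]
width: 0.296
finger_force: 30.0
```

```bash
python3 - <<'E'
from h import *
c=(grab('wrist','w7'),load('w7'))[1]; s=robot.get_state();print(s['tool_pos'],s['ee_rot'],s['q'])
ax=R.from_euler('xyz',c['orientation']).as_matrix()[:,2];P=[]
for y in range(0,384):
    for x in range(100,420):
        d=wray(c,x,y);p=c['eye']+d*c['d'][y,x]/(d@ax)
        if np.hypot(p[0]-.578,p[1]-.06)<.07: P.append(p)
P=np.array(P);q=P[:,:2]-[.578,.06];rr=np.hypot(*q.T);a=np.degrees(np.arctan2(q[:,1],q[:,0]))
h=P[(P[:,2]>.056)&(P[:,2]<.068)&(rr<.026)];print('head',len(h),h.mean(0))
k=(rr<.02)&(P[:,2]<.056)&(P[:,2]>.045);
l=cv2.fitLine((P[k][:,:2]*1000).astype(np.float32),cv2.DIST_HUBER,0,.01,.01).ravel();print('slot',k.sum(),np.degrees(np.arctan2(l[1],l[0])))
k=(rr>.027)&(rr<.05)&(P[:,2]>.045)&(P[:,2]<.058)&(abs(a)<45);print('bar',k.sum(),np.median(a[k]),np.percentile(a[k],[5,95]))
go(.522,-.2457,.25,1.896)
E
```

```text
[0.57972872 0.0603899  0.24861242] [3.13924083e+00 1.73114379e-04 1.65379332e+00] [-1.47288929e-02  3.10724830e-01  1.51618352e+00  5.91445572e-05
  1.31232682e+00 -9.77411447e-02]
head 846 [0.57628773 0.06077974 0.05918057]
slot 130 9.784022
bar 282 7.3426750592868935 [-11.49717318  20.75176424]
shift [-0.3003 -0.0829 -0.0015] turn -0.242 q [-0.01  0.31  1.52  0.    1.31 -0.1 ]
```

The slot now lies at 9.8° in world (the carrier's +y is 9.9°), so the lock is closed. Back to the block.

drive_tool:
  rows:
    - [[0.1,-0.02,-0.005,0,0.03],[0.1,-0.06,-0.015,0,0.06],[0.1,-0.1,-0.026,0,0.1],[0.1,-0.14,-0.037,0,0.14],[0.1,-0.18,-0.048,0,0.18],[0.1,-0.22,-0.059,0,0.195],[0.1,-0.26,-0.07,0,0.195],[0.1,-0.29,-0.08,0,0.195],[0.1,-0.3005,-0.083,0,0.195],[0.1,-0.3005,-0.083,0,0.195],[0.1,-0.3005,-0.083,0.03,0.195],[0.1,-0.3005,-0.083,0.05,0.195],[0.1,-0.3005,-0.083,0.06,0.195],[0.1,-0.3005,-0.083,0.06,0.195],[0.1,-0.3005,-0.083,0.06,0.195]]

```text
clock: 27.98
tool_pos: [0.522, -0.246, 0.1885]
ee_rot: [3.14, 0.001, 1.459]
ft_force: [0.5, -0.2, -1.5]
width: 0.296
finger_force: 30.0
```

```bash
python3 - <<'E'
from h import *
P=[]
for i in range(3): P.append(robot.get_state()['tool_pos']); robot.read_camera('top')
print(np.mean(P,0)); go(.522,-.246,.1,1.459)
E
```

```text
[ 0.52204959 -0.24615468  0.18856451]
shift [ 0.0004 -0.0001  0.0885] turn -0.0 q [-0.56  0.36  1.6  -0.    1.18 -0.45]
```

drive_tool:
  rows:
    - [[0.1,0,0,0.015,0],[0.1,0,0,0.03,0],[0.1,0,0,0.04,0],[0.1,0,0,0.05,0],[0.1,0,0,0.06,0],[0.1,0,0,0.07,0],[0.1,0,0,0.08,0],[0.1,0,0,0.084,0],[0.1,0,0,0.086,0],[0.1,0,0,0.087,0],[0.1,0,0,0.087,0]]

```text
clock: 29.5
tool_pos: [0.5216, -0.2462, 0.1009]
ee_rot: [3.141, 0.0, 1.459]
ft_force: [0.2, -1.2, -2.0]
width: 0.295
finger_force: 30.0
```

drive_tool:
  rows:
    - [[0.1,0,0,0.0005,0],[0.1,0,0,0.001,0],[0.1,0,0,0.0015,0],[0.1,0,0,0.0015,0]]

```text
clock: 30.0
tool_pos: [0.5215, -0.2461, 0.0998]
ee_rot: [3.141, 0.0, 1.459]
ft_force: [-1.7, 1.1, 4.7]
width: 0.297
finger_force: 30.0
```

Flange contact: about 6 N up. I release with a moderate opening and rise.

drive_tool:
  rows:
    - [[0.4,0,0,0,0],[0.6,0,0,0,0],[0.65,0,0,0,0],[0.65,0,0,0,0],[0.65,0,0,-0.02,0],[0.65,0,0,-0.05,0],[0.65,0,0,-0.09,0],[0.65,0,0,-0.13,0],[0.65,0,0,-0.17,0],[0.65,-0.05,0,-0.18,0],[0.65,-0.09,0,-0.18,0],[0.65,-0.09,0,-0.18,0],[0.65,-0.09,0,-0.18,0]]

```text
clock: 31.62
tool_pos: [0.511, -0.3348, 0.2787]
ee_rot: [-3.141, -0.001, 1.458]
ft_force: [0.3, 0.1, 0.4]
width: 0.648
finger_force: 0.0
```

```bash
python3 - <<'E'
from h import *
for n in('top','scene','wrist'): grab(n,n+'9')
I=lambda k,x,y:cv2.resize(cv2.imread(f'pics/{k}.png')[y:y+100,x:x+120],None,fx=3,fy=3)
cv2.imwrite('pics/c9.png',np.vstack([np.hstack([I('top9',290,155),I('top9',180,125)]),np.hstack([I('scene9',255,225),I('scene9',215,130)])]))
E
```

```text
(no output)
```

View pics/c9.png

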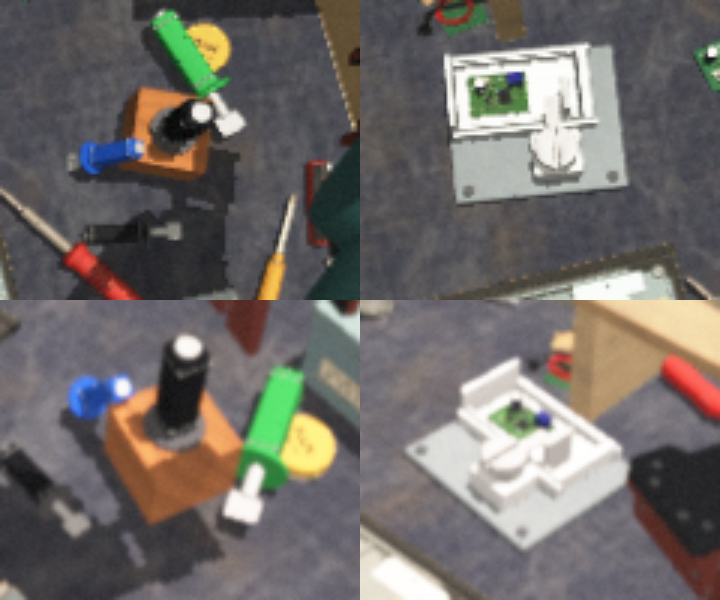

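The driver stands in its block at (190,120), with its flange on the block's top. The tray is home at (510,95), and the lock's bar lies behind the rib at (560,105). The bystanders are unchanged, so I hand in.

```bash
python3 -c "
from cell import robot
print(robot.sign_off())"
```

```text
the job is handed in; nothing more can be done
None
```

The job is handed in: the tray is fully home, the lock was turned clockwise to its closed stop with the driver so its bar lies behind the rib, and the driver is back standing in its block.

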